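# Switch the dust suction to the wide bench port

## Robot

A 6-joint arm with a two-finger parallel gripper is mounted at the origin on the work surface. World frame = base frame: x ahead of the robot, y to its left, z up, the work surface at z = 0. Lengths are in m, angles in rad, forces in N, time in s.
With the tool pointing down it reaches from about 0.225 to 0.875 m from the base axis. Payload 3.4 kg.
Tool frame: the origin (TCP) lies between the finger pads; the fingertips stand 11 mm ahead of it and the grasp point (between the pads) lies 8 mm behind it; z points along the fingers, y is the line along which they close (so a half turn about z gives the same grasp; the last joint's range is limited). The gripper opens to 85 mm and grips with 20 to 120 N. Pads are 22 mm wide; open, the fingers measure 114 mm over their backs; the gripper's body (76 mm by 85 mm) begins 54 mm behind the grasp point. The pads swing forward as they close: fully open they stand 13 mm farther back than shut.
Start: joints at [-1.279, 0.276, 1.505, -0, 1.361, -0.121], TCP at [0.231, -0.527, 0.242] pointing down, gripper open.
Joint ranges: [-2.89, 2.89], [-0.75, 2.08], [0.22, 2.7], [-1.18, 4.32], [0.11, 2.71], [-2.7, 2.7]. Speed limits (rad/s): [2.57, 2.57, 3.14, 3.14, 3.14, 3.14].

## Interface

Orientations are given as a unit quaternion [w, x, y, z].
In Python, from rig import manip, imaging gives the robot as it stands. The module is installed in compiled form; this text tells all that it offers.
- The arm moves only by the tool jog_arm, never from a script. Its argument "deltas" is one flat list of numbers, 7 for each row, row after row: the turn, a rotation vector about the world's x, y, z in degrees, then the shift along the world's x, y, z in mm, then the opening, from 0 (shut) to 1 (fully open). In form: [ax, ay, az, tx, ty, tz, gripper, ax, ay, az, tx, ty, tz, gripper, ...]. A call has 1 to 20 rows; each row is the pose to reach, as a shift and turn from the pose commanded when the call began; what a row does not reach only later rows make up. A row lasts 1/10 s, in which the tool goes at most 50 mm and 8.59 degrees, less where a joint would pass 70% of its speed; a pose out of reach is approached as far as the arm can. A call with a gripper value outside its range is refused whole. The fingers move at their own pace and stop on an object; "grip_force" is the grip in N (left out, the last holds). Time passes only in rows, so rows that repeat a pose let the fingers close. It gives the time, the measured TCP pose, the force, the opening and the grip force at its end, in the units of the state.
- manip.get_state(): the state, without advancing time (a new reading comes with each control period).
- imaging.get_image(name): name is "side" or "top" or "wrist"; returns the picture (420x560x3 uint8, blue, green, red); there is no depth.
- imaging.calibration(name): a dict with "mtx" (3x3 intrinsics, pixels), "cam_to_world" (4x4, takes a point from camera to world coordinates). Camera axes: x right, y down, z forward; pixel columns grow to the right and rows downward; lengths in m; the calibration is good to about 2 mm. A picture is of the moment at which its call begins: read the wrist's pose just before it. calibration takes no time and is no camera call; for the wrist camera it gives the pose at the moment of the call.
- manip.sign_off(): hands the job in; it is judged then, once.
The state is a dict: "clock": time; "qpos": joint angles; "qd": joint speeds; "effort": joint torques, N m; "position": TCP position; "ee_rot": TCP orientation; "contact_force": force on the tool from outside, world axes, zero at the start; "moment": the same for the moment, N m; "width": finger opening in m; "gripper_force": force on a finger pad.
Only numpy, scipy, OpenCV 4.12 (cv2) and the standard library are available. Lean on these libraries where they do the work, as an engineer would, in place of code of your own. Each camera call takes 0.05 s, during which the arm holds its last target. There are 200 camera calls.

## Task

The bowl blank is about to go on the lathe, so switch the dust extraction over to the wide bench port. First slide the gate of the wide port fully open, so that its round hole is uncovered and the gate is against its end stop; then slide the gate of the narrow port fully shut over its hole. Each gate is moved by the wooden knob standing on it; let go of the knobs when you are finished.

Things in the scene. Friction and masses are not known exactly. Their poses are not given: they have to be found in the camera images.
- wide_knob (a point): Grip point of the wide port's gate: on the axis of its upright light-wood knob (30 mm diameter, 34 to 74 mm above the bench), 58 mm above the bench. The knob is rigid on the sliding plate, near the plate's edge towards the robot. Axes: x along the rails from knob to hole (away from the robot, turned up to 25 degrees), y across, z up. The gate opens along -x. It may be the left or the right port.
- wide_gate (a joint): Opening in m: 0 shut, 0.112 fully open at the end stop; starts nearly shut. About 2.5 N moves it; it stays put. Wide port: fixed plywood block 260 x 140 mm, 30 mm high, hole 100 mm across in its far half; the aluminium gate plate (112 x 114 mm, top 34 mm above the bench) runs between dark wooden rails (tops 37 mm).
- narrow_knob (a point): Grip point of the narrow port's gate: on the axis of its upright light-wood knob (30 mm diameter, 34 to 74 mm above the bench), 58 mm above the bench. The knob is rigid on the sliding plate. Axes: x along the rails from knob to hole (away from the robot, turned up to 25 degrees), y across, z up. The gate shuts along +x. This port stands on the other side of the bench from the wide one.
- narrow_gate (a joint): Opening in m: 0 fully shut at the end stop, 0.072 fully open; starts open or mostly open. About 2.5 N moves it; it stays put. Narrow port: like the wide one but smaller, a fixed block 180 x 96 mm, 30 mm high, hole 60 mm across in its far half, gate plate 74 x 70 mm; plate, rails and knob at the same heights.
Not all that is in view belongs to the job. What is shaped like the part that bears narrow_knob but blue is not meant.

How it is judged:
By the outcome, as a careful person would: the job done as asked, in the order asked, and still so for the second after the job is handed in, with the robot touching nothing.
It also fails if it takes over 45 s, if anything falls off the work surface, if the arm or the gripper's body presses on something with over 40 N, if the wrist force passes 120 N, or if a joint passes its speed limit or range.

## Working session

There is one attempt and no reset: what is moved stays moved. The work goes in short steps, Python scripts to look and compute and a tool call to move; the robot and the scene stay as the last step left them, time stands still between calls to the robot, and variables do not carry over. Pictures are saved under pics/ and viewed, at most 10 in all, crops included, and the job is handed in when it is done.

Besides the shell and the picture viewer there is one more tool, called as a command line: name --argument value ..., lists and objects as JSON in quotes. jog_arm: Moves the arm, as the interface text tells. Its arguments: {"type":"object","properties":{"deltas":{"type":"array"},"grip_force":{"type":"number"}},"required":["deltas"]}

```bash
mkdir -p pics; python3 - <<'E'
from rig import manip, imaging
import cv2
for n in("top","side"):
    cv2.imwrite(f"pics/{n}0.png",imaging.get_image(n))
    c=imaging.calibration(n);print(n,c["mtx"].round(1).tolist(),c["cam_to_world"].round(3).tolist())
s=manip.get_state();print(s["clock"],s["position"],s["ee_rot"],s["width"])
E
```

```text
top [[540.9, 0.0, 278.3], [0.0, 540.9, 214.9], [0.0, 0.0, 1.0]] [[0.018, -0.993, 0.113, 0.314], [-1.0, -0.02, -0.012, -0.086], [0.014, -0.113, -0.993, 1.443], [0.0, 0.0, 0.0, 1.0]]
side [[395.7, 0.0, 285.1], [0.0, 395.7, 212.8], [0.0, 0.0, 1.0]] [[0.717, -0.387, 0.579, -0.185], [-0.697, -0.407, 0.591, -0.758], [0.007, -0.827, -0.561, 0.701], [0.0, 0.0, 0.0, 1.0]]
0.1 [ 0.23054243 -0.52627427  0.24151758] [-8.20148467e-04  9.78770748e-01  2.04956444e-01 -7.80040551e-05] 0.085817704365406
```

View pics/top0.png

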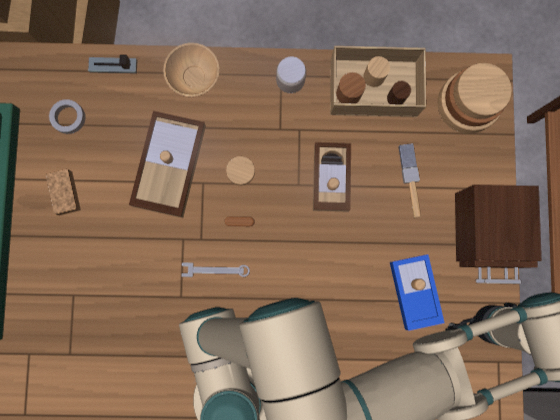

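View pics/side0.png

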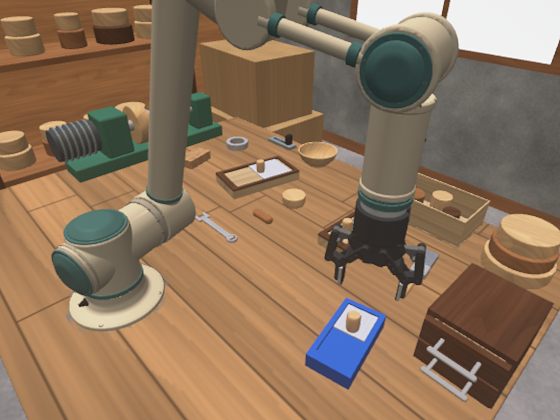

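The top view shows the wide port on the left, centred near (168,165), with its knob at (166,157) and its gate over the hole. The narrow port is at about (332,177) with its knob at (333,184), and a dark part of its hole shows at (332,157). The blue one near (417,290) is a decoy.

```bash
cat > h.py <<'E'
from rig import manip, imaging
import cv2, numpy as np
def ray(c,px,z):
    px=np.atleast_2d(np.asarray(px,float)); M=c["cam_to_world"]
    d=np.c_[px,np.ones(len(px))]@np.linalg.inv(c["mtx"]).T@M[:3,:3].T
    return M[:3,3]+d*((z-M[2,3])/d[:,2])[:,None]
def proj(c,p):
    q=np.linalg.inv(c["cam_to_world"])@np.r_[p,1]; q=c["mtx"]@q[:3]; return q[:2]/q[2]
def blob(m,near=None,minA=10):
    n,l,s,ce=cv2.connectedComponentsWithStats(m.astype(np.uint8))
    ok=[i for i in range(1,n) if s[i,4]>=minA]
    i=max(ok,key=lambda i:s[i,4]) if near is None else min(ok,key=lambda i:np.hypot(*(ce[i]-near)))
    return l==i,ce[i],s[i,4]
E
python3 - <<'E'
from h import *
im=cv2.imread("pics/top0.png");c=imaging.calibration("top");hsv=cv2.cvtColor(im,cv2.COLOR_BGR2HSV)
for n,(x0,y0,x1,y1),k in(("wide",(125,105,212,222),(166,156)),("narrow",(308,138,358,215),(333,183))):
    H=hsv[y0:y1,x0:x1].astype(int)
    dark,_,a=blob(H[...,2]<75)
    pts=np.argwhere(dark)[:,::-1]+[x0,y0]
    w=ray(c,pts,0.034)[:,:2].astype(np.float32); r=cv2.minAreaRect(w*1000)
    b=cv2.boxPoints(r); e=sorted([b[1]-b[0],b[2]-b[1]],key=np.linalg.norm)[-1]; e=e*np.sign(e[0])
    print(n,"block mm",np.round(r,1) if 0 else r,a,"axis deg",np.degrees(np.arctan2(e[1],e[0])))
    plate,ce,a=blob((H[...,0]>100)&(H[...,0]<135)&(H[...,2]>120))
    r2=cv2.minAreaRect((ray(c,np.argwhere(plate)[:,::-1]+[x0,y0],0.034)[:,:2]*1000).astype(np.float32));print(" plate",r2,a)
    kb=(H[...,1]>70)&(H[...,2]>120)
    yy,xx=np.mgrid[y0:y1,x0:x1]; kb&=np.hypot(xx-k[0],yy-k[1])<10
    _,ce,a=blob(kb);ce=ce+[x0,y0];print(" knob px",ce,a,"xyz@.065",ray(c,ce,0.065)[0].round(4))
cv2.imwrite("pics/crop.png",np.hstack([cv2.resize(im[105:222,125:212],(435,585),interpolation=2),cv2.resize(im[138:215,308:358],(365,585),interpolation=2)]))
E
```

```text
wide block mm ((488.8913879394531, 217.7980194091797), (98.11798095703125, 18.504104614257812), 78.55863952636719) 156 axis deg 78.558624
 plate ((656.2147216796875, 185.46429443359375), (112.67914581298828, 110.4878158569336), 78.31571197509766) 1581
 knob px [164.74683544 155.55696203] 79 xyz@.065 [0.6198 0.1944 0.065 ]
narrow block mm ((629.6898193359375, -241.2783203125), (27.077716827392578, 50.656002044677734), 1.2308368682861328) 172 axis deg -88.76914
 plate ((577.141845703125, -243.40652465820312), (67.23836517333984, 73.51681518554688), 87.87763214111328) 545
 knob px [332.64356436 183.2970297 ] 101 xyz@.065 [ 0.5562 -0.2414  0.065 ]
```

View pics/crop.png

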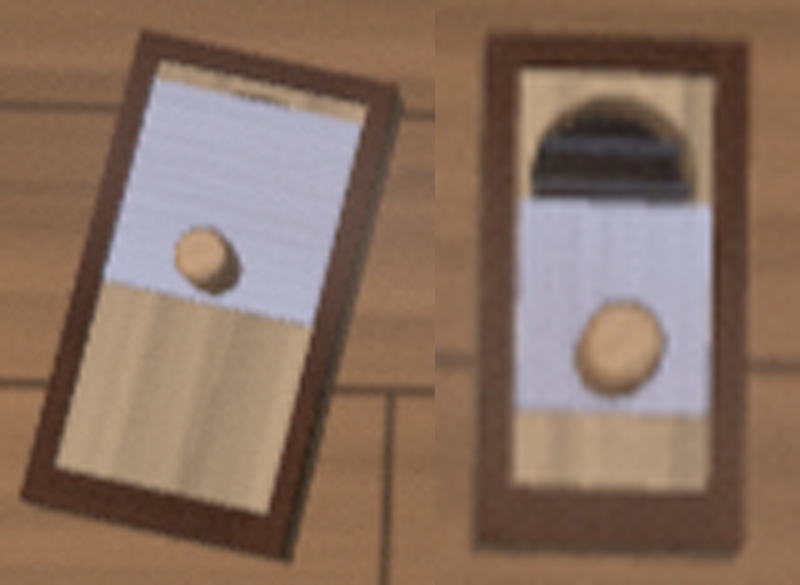

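The crop shows the wide gate nearly shut, rails tilted about 13° to the right, and the narrow gate mostly open. I'll move above the wide knob with the fingers set to close across the rails.

jog_arm --deltas '[0,0,-38,380,720,-10,1,0,0,-38,380,720,-10,1,0,0,-38,380,720,-10,1,0,0,-38,380,720,-10,1,0,0,-38,380,720,-10,1,0,0,-38,380,720,-10,1,0,0,-38,380,720,-10,1,0,0,-38,380,720,-10,1,0,0,-38,380,720,-10,1,0,0,-38,380,720,-10,1,0,0,-38,380,720,-10,1,0,0,-38,380,720,-10,1,0,0,-38,380,720,-10,1,0,0,-38,380,720,-10,1,0,0,-38,380,720,-10,1,0,0,-38,380,720,-10,1,0,0,-38,380,720,-10,1,0,0,-38,380,720,-10,1,0,0,-38,380,720,-10,1,0,0,-38,380,720,-10,1]'

```text
clock: 2.1
position: [0.61, 0.1921, 0.2321]
ee_rot: [0.001, 0.992, -0.125, -0.001]
contact_force: [0.6, 0.6, 0.2]
width: 0.0853
gripper_force: 0.0
```

```bash
python3 - <<'E'
from h import *
s=manip.get_state();c=imaging.calibration("wrist");im=imaging.get_image("wrist");cv2.imwrite("pics/w1.png",im)
np.savez("w1.npz",**c)
print(s["clock"],s["position"],s["ee_rot"].round(4) if hasattr(s["ee_rot"],"round") else s["ee_rot"],c["cam_to_world"].round(3).tolist(),s["contact_force"],proj(c,[.6198,.1944,.065]))
E
```

```text
2.1 [0.60995561 0.19208342 0.23212002] [ 6.000e-04  9.921e-01 -1.253e-01 -5.000e-04] [[-0.248, -0.922, -0.296, 0.686], [-0.969, 0.237, 0.074, 0.174], [0.002, 0.305, -0.952, 0.363], [0.0, 0.0, 0.0, 1.0]] [0.61459261 0.64833156 0.19399751] [275.96186763 181.19248842]
```

View pics/w1.png

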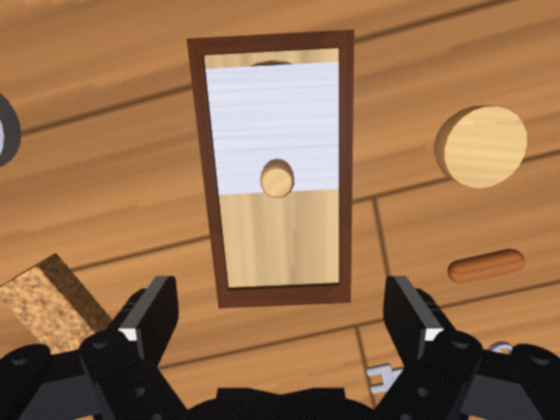

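The wrist view shows the wide port with the knob top at about (277,181), the block corners at about (189,40), (353,31), (350,302) and (219,307), and the plate stopping just short of the far rail. Next I'll get the exact knob position and rail axis.

```bash
cat >> h.py <<'E'
def look(im,c,k):
    """plate rect & axis, knob position; k=expected knob px"""
    H=cv2.cvtColor(im,cv2.COLOR_BGR2HSV).astype(int)
    yy,xx=np.mgrid[:420,:560]
    pl=(H[...,1]<60)&(H[...,2]>150)&(np.hypot(xx-k[0],yy-k[1])<170)
    pl,_,a=blob(pl); ct=max(cv2.findContours(pl.astype(np.uint8),0,1)[0],key=len)[:,0]
    r=cv2.minAreaRect((ray(c,ct,.034)[:,:2]*1000).astype(np.float32))
    print("plate",r,a)
    hull=cv2.convexHull(ct); near=np.hypot(xx-k[0],yy-k[1])<24
    kb=near&(H[...,1]>75)&(H[...,2]>200)
    kb,ce,a=blob(kb); (e,ax,_)=cv2.fitEllipse(max(cv2.findContours(kb.astype(np.uint8),0,1)[0],key=len))
    print("knob top",ce,e,ax,a,ray(c,e,.074)[0].round(4))
E
python3 - <<'E'
from h import *
im=cv2.imread("pics/w1.png");c=dict(np.load("w1.npz"))
look(im,c,(277,180))
q=ray(c,[(189,40),(353,31),(350,302),(219,307)],.037)[:,:2]*1000;print(q.round(1),[np.degrees(np.arctan2(*(d)[::-1])) for d in(q[0]-q[3],q[1]-q[2])])
H=cv2.cvtColor(im,cv2.COLOR_BGR2HSV)
for p in((277,181),(277,193),(277,205),(286,181),(264,181)):print(p,H[p[1],p[0]])
E
```

```text
plate ((657.7035522460938, 186.00234985351562), (114.68032836914062, 113.65995025634766), 78.47416687011719) 15339
knob top [275.93       186.34777778] (276.1294250488281, 185.86294555664062) (33.36213684082031, 34.42668914794922) 900 [0.6179 0.1947 0.074 ]
[[748.2 236.2]
 [721.  102.4]
 [468.7 153.7]
 [497.2 288.6]] [np.float64(-11.785759331839401), np.float64(-11.489395177070714)]
(277, 181) [ 18  99 234]
(277, 193) [ 18 103 232]
(277, 205) [ 18  90 224]
(286, 181) [ 18  96 239]
(264, 181) [ 19  99 237]
```

jog_arm --deltas '[0,0,2.8,10,1,-40,1,0,0,2.8,10,1,-80,1,0,0,2.8,10,1,-120,1,0,0,2.8,10,1,-150,1,0,0,2.8,10,1,-178,1,0,0,2.8,10,1,-178,1,0,0,2.8,10,1,-178,0,0,0,2.8,10,1,-178,0,0,0,2.8,10,1,-178,0,0,0,2.8,10,1,-178,0,0,0,2.8,10,1,-178,0,0,0,2.8,10,1,-178,0,0,0,2.8,10,1,-178,0,0,0,2.8,10,1,-178,0]' --grip_force 30

```text
clock: 3.55
position: [0.6213, 0.1923, 0.0565]
ee_rot: [0.002, 0.995, -0.1, 0.001]
contact_force: [-1.6, -5.7, 6.8]
width: 0.0291
gripper_force: 29.6
```

jog_arm --deltas '[0,0,0,-10,2,0,0,0,0,0,-20,4,0,0,0,0,0,-29,6,0,0,0,0,0,-39,8,0,0,0,0,0,-49,10,0,0,0,0,0,-59,12,0,0,0,0,0,-69,14,0,0,0,0,0,-78,16,0,0,0,0,0,-88,18,0,0,0,0,0,-88,18,0,0]'

```text
clock: 4.55
position: [0.5322, 0.2105, 0.0565]
ee_rot: [0.002, 0.995, -0.1, 0.001]
contact_force: [-3.1, -6.1, 8.5]
width: 0.0288
gripper_force: 30.4
```

Moving freely. I'll continue slowly until it meets the end stop.

jog_arm --deltas '[0,0,0,-4,0.8,0,0,0,0,0,-8,1.6,0,0,0,0,0,-10,2,0,0,0,0,0,-12,2.4,0,0]'

```text
clock: 4.95
position: [0.5224, 0.2126, 0.0565]
ee_rot: [0.002, 0.995, -0.1, 0.002]
contact_force: [0.7, -7.9, 6.9]
width: 0.0289
gripper_force: 30.2
```

jog_arm --deltas '[0,0,0,-2,0.4,0,0,0,0,0,-4,0.8,0,0,0,0,0,-4,0.8,0,0]'

```text
clock: 5.25
position: [0.5216, 0.2128, 0.0566]
ee_rot: [0.002, 0.995, -0.099, 0.006]
contact_force: [6.7, -10.5, 2.2]
width: 0.0289
gripper_force: 29.9
```

```bash
python3 - <<'E'
from h import *
im=imaging.get_image("top");cv2.imwrite("pics/t2.png",cv2.resize(im[90:240,100:300],(800,600),interpolation=2))
E
```

```text
(no output)
```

View pics/t2.png

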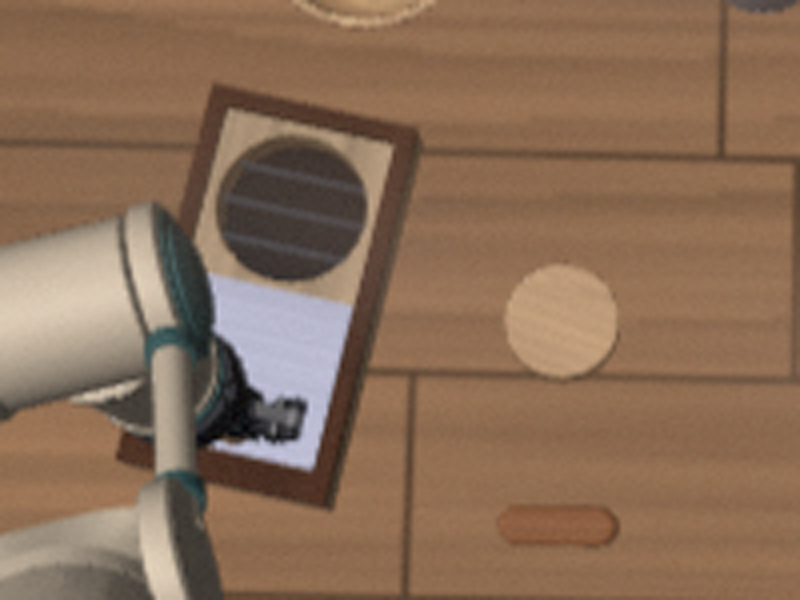

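The top view shows the wide hole fully uncovered, circle centred near (292,208) in the crop. The plate is at the near rail around (310,470), and the force is rising. I'll press a little more to confirm the stop.

jog_arm --deltas '[0,0,0,-2,0.4,0,0,0,0,0,-4,0.8,0,0,0,0,0,-4,0.8,0,0]'

```text
clock: 5.6
position: [0.5214, 0.2129, 0.0567]
ee_rot: [0.002, 0.995, -0.098, 0.009]
contact_force: [14.1, -15.0, -3.7]
width: 0.0289
gripper_force: 30.3
```

Firm stop. Release, lift and go above the narrow port.

jog_arm --deltas '[0,0,0,0,0,0,1,0,0,0,0,0,0,1,0,0,0,0,0,0,1,0,0,0,0,0,0,1,0,0,0,0,0,0,1,0,0,0,0,0,45,1,0,0,0,0,0,90,1,0,0,0,0,0,135,1,0,0,0,0,0,180,1,0,0,10,37,-456,180,1,0,0,10,37,-456,180,1,0,0,10,37,-456,180,1,0,0,10,37,-456,180,1,0,0,10,37,-456,180,1,0,0,10,37,-456,180,1,0,0,10,37,-456,180,1,0,0,10,37,-456,180,1,0,0,10,37,-456,180,1,0,0,10,37,-456,180,1,0,0,10,37,-456,180,1]'

```text
clock: 7.6
position: [0.5495, -0.2414, 0.2337]
ee_rot: [-0.0, 1.0, -0.015, -0.0]
contact_force: [0.1, 1.4, 0.5]
width: 0.0852
gripper_force: 0.0
```

```bash
python3 - <<'E'
from h import *
s=manip.get_state();c=imaging.calibration("wrist");im=imaging.get_image("wrist");np.savez("w2.npz",**c)
t=imaging.get_image("top")
cv2.imwrite("pics/w2.png",np.vstack([im,np.hstack([cv2.resize(t[100:220,120:280],(240,180),interpolation=2),np.zeros((180,320,3),np.uint8)])]))
cv2.imwrite("pics/w2raw.png",im)
k=proj(c,[.5562,-.2414,.070]);print(s["clock"],s["position"],k)
look(im,c,k)
E
```

```text
7.6 [ 0.54952486 -0.2414406   0.23365513] [281.45724826 185.05822993]
plate ((577.5321655273438, -242.5834503173828), (71.87269592285156, 75.3935775756836), 89.27322387695312) 5417
knob top [281.44250871 189.69947735] (281.3194885253906, 189.67005920410156) (36.47752380371094, 40.70708084106445) 1148 [ 0.5532 -0.2412  0.074 ]
```

View pics/w2.png

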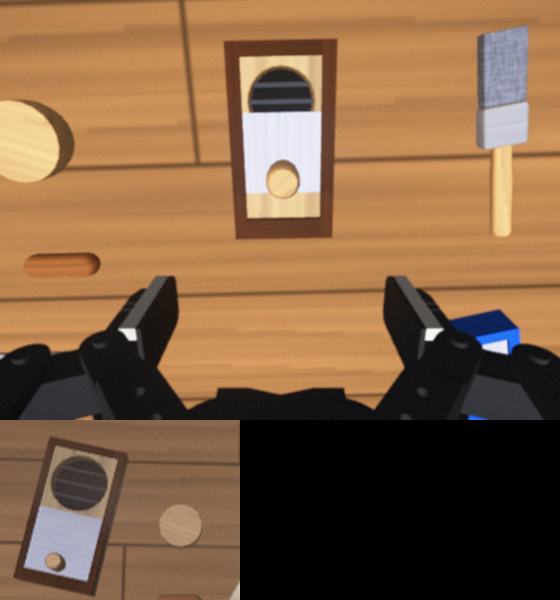

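The wrist view shows the narrow knob at about (283,181), the plate straight ahead, and half of the hole still open at (282,90). The inset from the top view shows the wide gate staying open after release.

jog_arm --deltas '[0,0,0.9,7,-1,-40,1,0,0,0.9,7,-1,-80,1,0,0,0.9,7,-1,-120,1,0,0,0.9,7,-1,-150,1,0,0,0.9,7,-1,-180,1,0,0,0.9,7,-1,-180,1,0,0,0.9,7,-1,-180,0,0,0,0.9,7,-1,-180,0,0,0,0.9,7,-1,-180,0,0,0,0.9,7,-1,-180,0,0,0,0.9,7,-1,-180,0,0,0,0.9,7,-1,-180,0,0,0,0.9,7,-1,-180,0,0,0,0.9,7,-1,-180,0]' --grip_force 30

```text
clock: 9.1
position: [0.5582, -0.2434, 0.0567]
ee_rot: [0.003, 1.0, -0.005, 0.002]
contact_force: [-1.8, -5.0, 6.2]
width: 0.0288
gripper_force: 30.0
```

jog_arm --deltas '[0,0,0,8,-0.1,0,0,0,0,0,16,-0.2,0,0,0,0,0,24,-0.3,0,0,0,0,0,28,-0.4,0,0,0,0,0,30,-0.4,0,0,0,0,0,30,-0.4,0,0]'

```text
clock: 9.7
position: [0.588, -0.2438, 0.0567]
ee_rot: [0.003, 1.0, -0.005, 0.002]
contact_force: [-0.8, -5.0, 6.5]
width: 0.0292
gripper_force: 30.0
```

jog_arm --deltas '[0,0,0,6,-0.1,0,0,0,0,0,12,-0.2,0,0,0,0,0,16,-0.2,0,0,0,0,0,18,-0.2,0,0,0,0,0,18,-0.2,0,0]'

```text
clock: 10.2
position: [0.6039, -0.2439, 0.0567]
ee_rot: [0.002, 1.0, -0.005, -0.0]
contact_force: [-5.7, -5.4, 8.6]
width: 0.029
gripper_force: 30.2
```

jog_arm --deltas '[0,0,0,2,0,0,0,0,0,0,4,0,0,0,0,0,0,4,0,0,0]'

```text
clock: 10.5
position: [0.604, -0.2439, 0.0567]
ee_rot: [0.002, 1.0, -0.005, -0.004]
contact_force: [-13.2, -6.4, 13.6]
width: 0.0289
gripper_force: 30.6
```

```bash
python3 - <<'E'
from h import *
im=imaging.get_image("top");w=imaging.get_image("wrist");cv2.imwrite("pics/t3.png",np.hstack([cv2.resize(im[120:220,300:370],(294,420),interpolation=2),w[:,60:500]]))
E
```

```text
(no output)
```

View pics/t3.png

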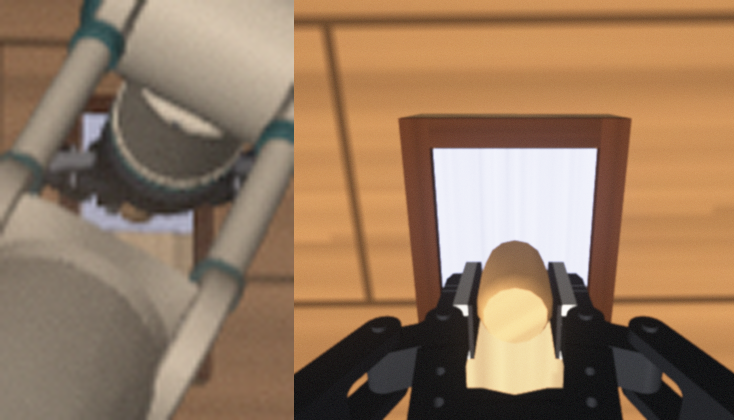

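The wrist view shows the narrow plate against the far rail, edge at y≈148, with no hole visible. Force has built without motion, so it is at its stop. Release, lift and check.

jog_arm --deltas '[0,0,0,0,0,0,1,0,0,0,0,0,0,1,0,0,0,0,0,0,1,0,0,0,0,0,0,1,0,0,0,0,0,0,1,0,0,0,0,0,45,1,0,0,0,0,0,90,1,0,0,0,0,0,135,1,0,0,0,0,0,180,1,0,0,0,-60,0,200,1,0,0,0,-100,0,200,1,0,0,0,-100,0,200,1]'

```text
clock: 11.8
position: [0.5033, -0.24, 0.2553]
ee_rot: [-0.0, 1.0, -0.006, -0.002]
contact_force: [0.6, 0.5, 0.3]
width: 0.0851
gripper_force: 0.0
```

```bash
python3 - <<'E'
from h import *
im=imaging.get_image("top");w=imaging.get_image("wrist");cv2.imwrite("pics/t4.png",np.hstack([cv2.resize(im[105:225,120:220],(350,420),interpolation=2),w[:,60:500]]))
s=manip.get_state();print(s["clock"],s["contact_force"],s["width"])
E
```

```text
11.9 [-0.12578319 -0.50375686 -0.43929906] 0.085386424480545
```

View pics/t4.png

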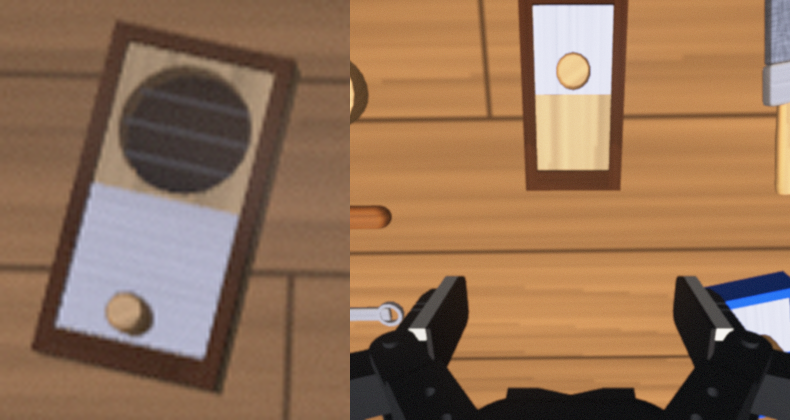

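The wide hole is clear, with its plate at the near rail. The narrow plate sits against the far rail (y≈4), and the gripper is free.

```bash
python3 -c "
from rig import manip;print(manip.sign_off())"
```

```text
the job is handed in; nothing more can be done
None
```

The wide gate is fully open against its end stop, the narrow gate was then shut fully against its own, both knobs are released, and the job was handed in at about 12 s.

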